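# Stand a document tube up against the packing-bench stop

## Robot

A 6-joint arm with a two-finger parallel gripper is mounted at the origin on the work surface. World frame = base frame: x ahead of the robot, y to its left, z up, the work surface at z = 0. Lengths are in m, angles in rad, forces in N, time in s.
With the tool pointing down it reaches from about 0.3 to 0.95 m from the base axis. Payload 3.1 kg.
Tool frame: the origin (TCP) lies on the centre line of the jaws, within the pads' length; the fingertips stand 11 mm ahead of it and the grasp point (between the pads) lies 8 mm behind it; z points along the fingers, y is the line along which they close (so a half turn about z gives the same grasp; the last joint's range is limited). The gripper opens to 85 mm and grips with 20 to 120 N. Pads are 22 mm wide; open, the fingers measure 114 mm over their backs; the gripper's body (76 mm by 85 mm) begins 54 mm behind the grasp point. The pads swing forward as they close: fully open they stand 13 mm farther back than shut.
Start: joints at [1.266, 0.308, 1.634, -0, 1.2, -0.07], TCP at [0.145, 0.608, 0.242] pointing down, gripper open.
Joint ranges: [-3.06, 3.06], [-0.79, 1.96], [0.05, 2.63], [-1.19, 4.34], [0.05, 2.64], [-2.94, 2.94]. Speed limits (rad/s): [2.79, 2.79, 3.14, 3.14, 3.14, 3.14].

## Interface

Orientations are given as a unit quaternion [w, x, y, z].
In Python, from station import * gives the robot as it stands. The module is installed in compiled form; this text tells all that it offers.
- The arm moves only by the shell command python3 -m creep 'ROWS'. ROWS is a JSON object of lists of equal length, an entry for each row: "delta_pos": the shift along the tool's x, y, z in cm, a list of three; "turn": the turn, a rotation vector about the tool's x, y, z in rad, a list of three; "jaw": the gripper command: -1 is fully open, 1 is shut, values between are in proportion. A call has 1 to 12 rows; each row is the pose to reach, as a shift and turn from the pose commanded when the call began, along the tool's axes at that moment; what a row does not reach only later rows make up. A row lasts 1/12 s, in which the tool goes at most 41.7 mm and 7.16 degrees, less where a joint would pass 70% of its speed; a pose out of reach is approached as far as the arm can. A call with a gripper value outside its range is refused whole. The fingers move at their own pace and stop on an object; the grip force is fixed at half the most. Time passes only in rows, so rows that repeat a pose let the fingers close. It gives the time, the measured TCP pose, the force, the opening and the grip force at its end, in the units of the state.
- read_state(): the state, without advancing time (a new reading comes with each control period).
- camera(name): name is "scene" or "top" or "wrist"; returns a dict with "pixels" (420x560x3 uint8, red, green, blue), "vfov" (degrees; the focal length in pixels is half the picture's height over the tangent of half this angle, whatever the lens; pixels are square), "cx", "cy" (the principal point, pixels), "camera_from_world" (4x4, takes a point from world to camera coordinates); the wrist camera has in their place "tool_from_camera" (4x4, takes a point from camera to tool coordinates, whose origin is the TCP and whose axes are the flange's). Camera axes: x right, y down, z forward; pixel columns grow to the right and rows downward; lengths in m; the calibration is good to about 2 mm. A picture is of the moment at which its call begins: read the wrist's pose just before it. There is no depth.
- job_done(): hands the job in; it is judged then, once.
The state is a dict: "time": time; "qpos": joint angles; "joint_vel": joint speeds; "tau": joint torques, N m; "tcp_pos": TCP position; "eef_rot": TCP orientation; "ft_force": force on the tool from outside, world axes, zero at the start; "wrist_torque": the same for the moment, N m; "opening": opening from 0.0 (shut) to 1.0 (fully open); "finger_force": force on a finger pad.
Only numpy, scipy, OpenCV 4.12 (cv2) and the standard library are available. Lean on these libraries where they do the work, as an engineer would, in place of code of your own. Each camera call takes 0.05 s, during which the arm holds its last target. There are 200 camera calls.

## Task

Stand the cardboard tube with the blue lid upright against the yellow stop on the packing bench, knob up. Slide its white-capped end along the bench until it butts against the stop, then raise the knob end so that the white end stays down on the bench at the stop while the tube comes up, and let go once it stands. Leave the red-lidded tube where it lies.

Things in the scene. Friction and masses are not known exactly. Their poses are not given: they have to be found in the camera images.
- blue_knob (a point): Centre of the 36 mm blue ball knob on the blue lid of the tube to be raised. Tube: rigid kraft cardboard, 60 mm diameter, 220 mm long with lid and white end cap, one piece, 0.26 to 0.44 kg. Ball centre is on the tube axis, 32 mm beyond the lid (16 mm thick neck), 252 mm from the foot. Tube starts lying, knob centre 30 mm above the bench. y axis runs from foot to knob; x and z may roll.
- blue_foot (a point): Centre of the flat white end face (the foot, 60 mm diameter) of the blue-lidded tube, axes as blue_knob. At the start it faces the stop 25 to 55 mm away, 30 mm above the bench. As the tube is raised against the stop the foot's upper edge slides down the face and its lower edge slides out along the bench.
- red_mid (a point): Middle of the other tube, same sizes but with a red lid and red knob, lying beside the blue one, roughly parallel (centre lines about 140 mm apart, on either side), its axis 30 mm above the bench. Its y axis points to its knob. To be left alone.
- stop: Yellow steel stop fixed to the bench: upright plate 360 mm long, 80 mm high, 10 mm thick, flange and gussets behind it. Origin on the bench at the middle of the lower edge of the working face; x runs along the face, y points straight out of the face towards the tubes, z up. The steel lies at y from 0 to -65 mm.

How it is judged:
By the outcome, as a careful person would: the job done as asked, in the order asked, and still so for the second after the job is handed in, with the robot touching nothing.
It also fails if it takes over 45 s, if anything falls off the work surface, if the arm or the gripper's body presses on something with over 40 N, if the wrist force passes 120 N, or if a joint passes its speed limit or range.

## Working session

There is one attempt and no reset: what is moved stays moved. The work goes in short steps, Python scripts to look and compute and a shell command to move; the robot and the scene stay as the last step left them, time stands still between calls to the robot, and variables do not carry over. Pictures are saved under pics/ and viewed, at most 10 in all, crops included, and the job is handed in when it is done.

```bash
mkdir -p pics
python3 - <<'E'
from station import *
import cv2,numpy as np
s=read_state();print(s)
for n in("top","scene"):
    c=camera(n);cv2.imwrite(f"pics/{n}0.png",c["pixels"][:,:,::-1]);np.savez(f"{n}0.npz",**{k:v for k,v in c.items()})
    print(n,c["vfov"],c["cx"],c["cy"],np.round(c["camera_from_world"],3).tolist())
E
```

```text
{'time': 0.0, 'qpos': array([ 1.26631544e+00,  3.08989502e-01,  1.63523171e+00,  2.67943900e-05,
        1.19969859e+00, -6.97141977e-02]), 'joint_vel': array([-1.17852313e-04,  4.18328620e-04, -1.65398129e-04, -1.74854027e-04,
       -4.23247033e-05, -2.68241392e-03]), 'tau': array([-2.07408295e-03, -4.15261495e+01, -2.76662654e+01, -2.97450824e-04,
        1.04077620e-02,  7.70943075e-06]), 'tcp_pos': array([0.14516706, 0.60706685, 0.2410352 ]), 'eef_rot': array([-2.28695588e-04,  1.17118724e-01,  9.93117239e-01, -1.14094557e-03]), 'ft_force': array([ 0.46570662, -0.04174959, -0.00313054]), 'wrist_torque': array([-0.01794433,  0.0432924 , -0.02907551]), 'finger_force': 0.0, 'opening': 1.0054800556619554}
top 45.72518648616959 272.90786016536185 210.03732218641701 [[0.024, -0.999, 0.041, 0.011], [-0.982, -0.031, -0.189, 0.546], [0.19, -0.035, -0.981, 0.7], [0.0, 0.0, 0.0, 1.0]]
scene 43.14546951249389 281.9432149656513 204.85570777718613 [[-0.251, 0.968, 0.002, 0.104], [0.643, 0.168, -0.747, -0.34], [-0.723, -0.186, -0.665, 1.341], [0.0, 0.0, 0.0, 1.0]]
```

View pics/top0.png

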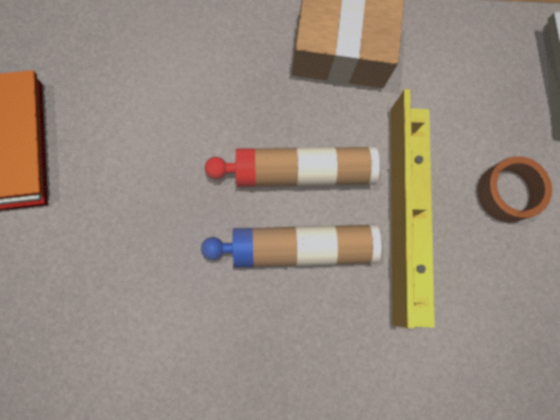

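View pics/scene0.png

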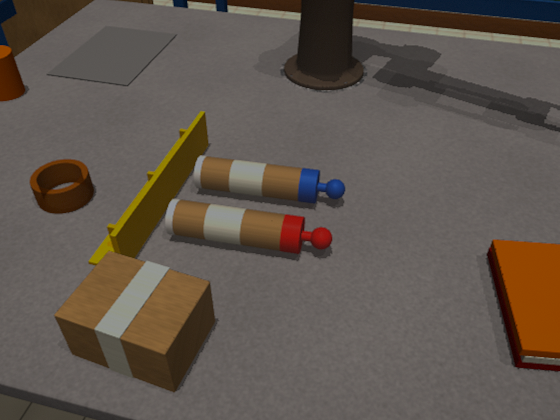

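The top view shows the blue knob at about (212,248), the blue foot at about (378,244) and the stop at u≈408, to the right of the tubes. The red tube runs parallel at row 167. In the scene view the blue knob is at (336,189). I'll enlarge both views for the stop edges.

```bash
cat > h.py <<'E'
import numpy as np,cv2
def load(n): return dict(np.load(n+".npz"))
def ray(c,u,v):
    f=210/np.tan(np.radians(float(c["vfov"]))/2);M=c["camera_from_world"]
    d=M[:3,:3].T@np.array([(u-c["cx"])/f,(v-c["cy"])/f,1]);o=-M[:3,:3].T@M[:3,3];return o,d
def atz(c,u,v,z): o,d=ray(c,u,v);return o+d*(z-o[2])/d[2]
def tri(*r):
    A=0;b=0
    for o,d in r:
        d=d/np.linalg.norm(d);P=np.eye(3)-np.outer(d,d);A=A+P;b=b+P@o
    return np.linalg.solve(A,b)
E
python3 - <<'E'
import cv2,numpy as np
a=cv2.imread("pics/top0.png")[80:340,190:440];b=cv2.imread("pics/scene0.png")[105:275,80:360]
cv2.imwrite("pics/c1.png",cv2.resize(a,None,fx=2.3,fy=2.3,interpolation=cv2.INTER_CUBIC))
cv2.imwrite("pics/c2.png",cv2.resize(b,None,fx=2.8,fy=2.8,interpolation=cv2.INTER_CUBIC))
E
```

```text
(no output)
```

View pics/c1.png

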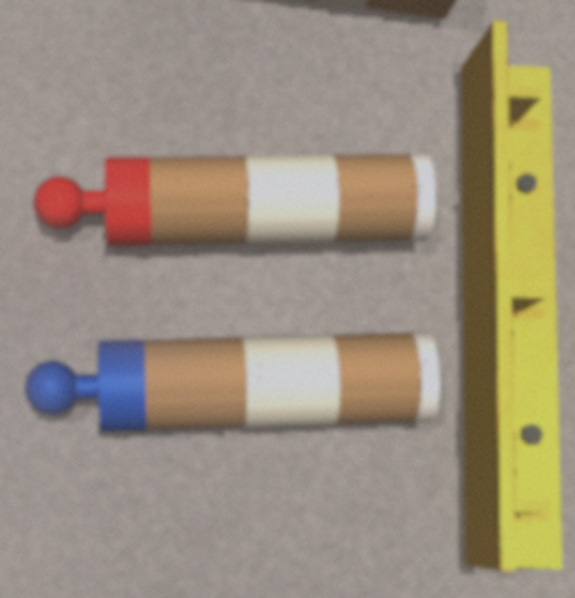

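View pics/c2.png

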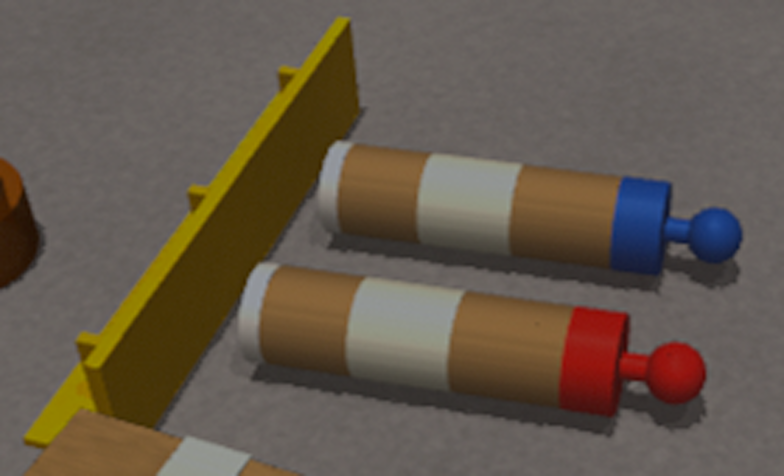

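Crops: in the top crop the face's lower edge runs (461,70)→(467,568), the blue knob is at (51,388) and the red knob at (59,202). In the scene crop the blue knob is at (714,236), the red knob at (675,373), and the face's far bottom corner at (362,110).

Run:
```python
from h import *
np.set_printoptions(precision=4,suppress=True)
t=load("top0");s=load("scene0")
T=lambda u,v:(190+(u+.5)/2.3-.5,80+(v+.5)/2.3-.5)
S=lambda u,v:(80+(u+.5)/2.8-.5,105+(v+.5)/2.8-.5)
bk=atz(t,*T(51,388),.03);print("bk",bk,atz(s,*S(714,236),.03),tri(ray(t,*T(51,388)),ray(s,*S(714,236))))
rk=atz(t,*T(59,202),.03);print("rk",rk,tri(ray(t,*T(59,202)),ray(s,*S(675,373))))
# tube axis: silhouette midpoints
for n,p in dict(lid=(100,386),mid=(292,382),foot=(420,376.5)).items(): print(n,atz(t,*T(*p),.03))
print("face",atz(t,*T(461,70),0),atz(t,*T(467,568),0),atz(s,*S(362,110),0),"scene mid",atz(s,*S(210,345),0))
print("facetop",atz(t,*T(495,22),.08),atz(t,*T(501,570),.08))
# foot: rim fore bottom
print("foot visible edge top",atz(t,*T(440,376),.045),"scene foot far-left",atz(s,*S(319,200),.03))
```

```text
bk [0.4878 0.1164 0.03  ] [0.4891 0.1167 0.03  ] [0.4879 0.1165 0.029 ]
rk [0.6153 0.1169 0.03  ] [0.6154 0.1169 0.0298]
lid [0.49   0.0841 0.03  ]
mid [ 0.4963 -0.0438  0.03  ]
foot [ 0.5025 -0.1302  0.03  ]
face [ 0.7347 -0.1712  0.    ] [ 0.3766 -0.1677  0.    ] [ 0.3762 -0.1655  0.    ] scene mid [ 0.6346 -0.1685  0.    ]
facetop [ 0.7362 -0.1723  0.08  ] [ 0.3786 -0.1663  0.08  ]
foot visible edge top [ 0.5012 -0.1399  0.045 ] scene foot far-left [ 0.5185 -0.1396  0.03  ]
```

```bash
cat >> h.py <<'E'
from scipy.spatial.transform import Rotation as R
KN=np.array([.488,.1165,.030]); FT=np.array([.5025,-.135,.030])
def pose(g,yaw,tilt):
    """grasp point g, axis yaw a=(-sin,cos), tilt: + = gripper on knob (+y) side. returns TCP, R"""
    a=np.array([-np.sin(yaw),np.cos(yaw),0]);y=np.array([np.cos(yaw),np.sin(yaw),0])
    z=-np.cos(tilt)*np.array([0,0,1])-np.sin(tilt)*a
    return np.asarray(g)+.008*z, R.from_matrix(np.c_[np.cross(y,z),y,z])
def cur(s): q=s["eef_rot"];return s["tcp_pos"],R.from_quat(q,scalar_first=True)
def row(P0,P1): 
    (p,r),(p1,r1)=P0,P1
    return np.round(r.inv().apply(p1-p)*100,2).tolist(),np.round((r.inv()*r1).as_rotvec(),3).tolist()
E
python3 - <<'E'
from station import *
from h import *
s=read_state();tilt=np.radians(45);P=pose(KN,.0575,tilt);back=P[1].apply([0,0,-.11])
print(row(cur(s),(P[0]+back,P[1])), P[0]+back)
E
```

```text
([-42.68, -32.81, 13.97], [0.499, -0.672, 1.209]) [0.4838551  0.18850569 0.10212489]
```

```bash
python3 -m creep '{"delta_pos":[[-42.7,-32.8,8],[-42.7,-32.8,8],[-42.7,-32.8,8],[-42.7,-32.8,8],[-42.7,-32.8,8],[-42.7,-32.8,8],[-42.7,-32.8,8],[-42.7,-32.8,8],[-42.7,-32.8,8],[-42.7,-32.8,8],[-42.7,-32.8,8],[-42.7,-32.8,8]],"turn":[[0.5,-0.67,1.21],[0.5,-0.67,1.21],[0.5,-0.67,1.21],[0.5,-0.67,1.21],[0.5,-0.67,1.21],[0.5,-0.67,1.21],[0.5,-0.67,1.21],[0.5,-0.67,1.21],[0.5,-0.67,1.21],[0.5,-0.67,1.21],[0.5,-0.67,1.21],[0.5,-0.67,1.21]],"jaw":[-1,-1,-1,-1,-1,-1,-1,-1,-1,-1,-1,-1]}'
python3 - <<'E'
from station import *
from h import *
s=read_state();tilt=np.radians(45);P=pose(KN,.0575,tilt);back=P[1].apply([0,0,-.11])
print(row(cur(s),(P[0]+back,P[1])), s["qpos"])
E
```

```text
time: 1.1
tcp_pos: [0.4575, 0.2223, 0.1678]
eef_rot: [0.278, 0.636, 0.67, -0.263]
ft_force: [-0.3, 1.0, -0.2]
opening: 1.002
finger_force: 0.0
([2.16, 2.45, 7.13], [-0.003, -0.0, -0.004]) [ 0.70719918  0.50082857  1.73224557 -0.59840328  1.47496718  0.89152332]
```

```bash
python3 -m creep '{"delta_pos":[[2.2,2.5,2],[2.2,2.5,4],[2.2,2.5,6],[2.2,2.5,7.1],[2.2,2.5,7.1],[2.2,2.5,7.1]],"turn":[[0,0,0],[0,0,0],[0,0,0],[0,0,0],[0,0,0],[0,0,0]],"jaw":[-1,-1,-1,-1,-1,-1]}'
python3 - <<'E'
from station import *
from h import *
s=read_state();P=pose(KN,.0575,np.radians(45))
print(row(cur(s),P))
c=camera("wrist");p,r=cur(s);im=c["pixels"][:,:,::-1].copy()
cv2.imwrite("pics/w1.png",im)
f=210/np.tan(np.radians(c["vfov"])/2);M=np.linalg.inv(c["tool_from_camera"])
for q in (KN,FT):
    x=M[:3,:3]@r.inv().apply(q-p)+M[:3,3];print(x[:2]/x[2]*f+[c["cx"],c["cy"]],x[2])
np.savez("w1.npz",p=p,q=r.as_quat(),f=f,M=M,cx=c["cx"],cy=c["cy"])
E
```

```text
time: 1.6
tcp_pos: [0.4833, 0.1904, 0.1028]
eef_rot: [0.277, 0.635, 0.672, -0.263]
ft_force: [0.4, 0.2, 0.7]
opening: 1.0
finger_force: 0.0
([-0.11, 0.08, 11.18], [-0.003, -0.002, -0.0])
[277.29661309 213.25372379] 0.2447308967410723
[277.65043759 305.29888504] 0.4627971663972494
```

View pics/w1.png

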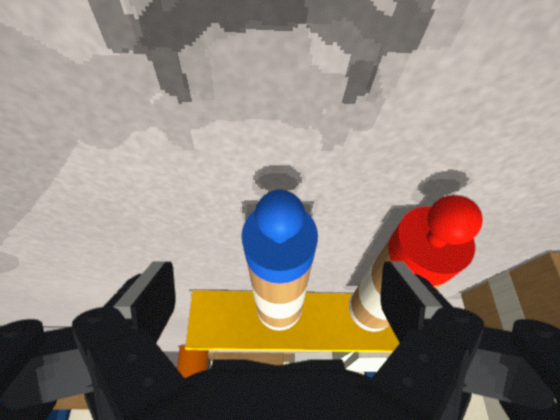

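The wrist view shows the blue knob centred at about (280,215), against a predicted (277,213), and the foot is consistent with that. Knob x is about 1–2 mm more than I assumed. The red tube is clear of the fingers, so I'm going in.

```bash
python3 -m creep '{"delta_pos":[[-0.1,0.2,2],[-0.1,0.2,4],[-0.1,0.2,6],[-0.1,0.2,8],[-0.1,0.2,9.5],[-0.1,0.2,10.5],[-0.1,0.2,11.2],[-0.1,0.2,11.2],[-0.1,0.2,11.2]],"turn":[[0,0,0],[0,0,0],[0,0,0],[0,0,0],[0,0,0],[0,0,0],[0,0,0],[0,0,0],[0,0,0]],"jaw":[-1,-1,-1,-1,-1,-1,-1,-1,-1]}'
python3 -m creep '{"delta_pos":[[0,0,0],[0,0,0],[0,0,0],[0,0,0],[0,0,0],[0,0,0],[0,0,0],[0,0,0],[0,0,0],[0,0,0]],"turn":[[0,0,0],[0,0,0],[0,0,0],[0,0,0],[0,0,0],[0,0,0],[0,0,0],[0,0,0],[0,0,0],[0,0,0]],"jaw":[1,1,1,1,1,1,1,1,1,1]}'
python3 - <<'E'
from station import *
from h import *
s=read_state();P=pose(KN,.0575,np.radians(45))
print(s["finger_force"],s["ft_force"],row(cur(s),P),cur(s)[0]+cur(s)[1].apply([0,0,-.008]))
c=camera("top");np.savez("top1.npz",**c);cv2.imwrite("pics/top1.png",cv2.resize(c["pixels"][80:340,170:440,::-1],None,fx=2.2,fy=2.2))
E
```

```text
time: 2.4
tcp_pos: [0.4905, 0.1116, 0.0246]
eef_rot: [0.277, 0.635, 0.672, -0.262]
ft_force: [0.2, 0.2, -0.0]
opening: 1.003
finger_force: 0.0
time: 3.23
tcp_pos: [0.4903, 0.1116, 0.0247]
eef_rot: [0.277, 0.635, 0.672, -0.262]
ft_force: [-2.5, 4.3, 6.0]
opening: 0.391
finger_force: 59.1
59.14770305156708 [-2.48097382  4.31387369  6.00508871] ([-0.02, -0.21, 0.07], [-0.001, -0.003, -0.001]) [0.49003153 0.1172743  0.03037541]
```

View pics/top1.png

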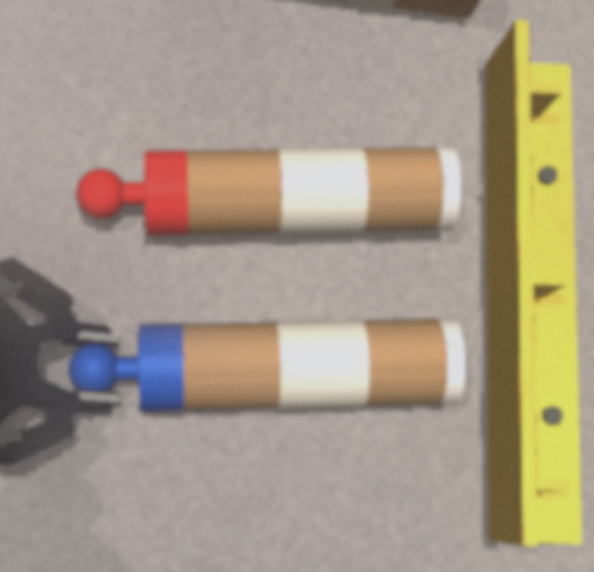

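The top view shows the knob at crop (95,368) held centrally between the pads, with the tube undisturbed. Next I'll slide it while squaring the yaw to the face.

Run:
```python
from station import *
from h import *
P0=pose([.490,.1173,.0304],.0575,np.radians(45))
for k,(x,y,yaw) in enumerate([(.4945,.108,.04),(.4985,.100,.023),(.5025,.093,.006),(.507,.087,-.011),(.507,.080,-.011)]):
    print(row(P0,pose([x,y,.0304],yaw,np.radians(45))))
```

```text
([-0.67, 0.39, 0.67], [0.012, 0.0, 0.012])
([-1.26, 0.73, 1.26], [0.024, -0.0, 0.024])
([-1.77, 1.08, 1.77], [0.036, 0.0, 0.036])
([-2.21, 1.48, 2.21], [0.048, -0.0, 0.048])
([-2.7, 1.44, 2.7], [0.048, -0.0, 0.048])
```

```bash
python3 -m creep '{"delta_pos":[[-0.34,0.2,0.34],[-0.67,0.39,0.67],[-0.96,0.56,0.96],[-1.26,0.73,1.26],[-1.52,0.9,1.52],[-1.77,1.08,1.77],[-2.0,1.28,2.0],[-2.2,1.48,2.2],[-2.2,1.48,2.2],[-2.2,1.48,2.2]],"turn":[[0.006,0,0.006],[0.012,0,0.012],[0.018,0,0.018],[0.024,0,0.024],[0.030,0,0.030],[0.036,0,0.036],[0.042,0,0.042],[0.048,0,0.048],[0.048,0,0.048],[0.048,0,0.048]],"jaw":[1,1,1,1,1,1,1,1,1,1]}'
python3 -m creep '{"delta_pos":[[-0.07,0,0.07],[-0.14,0,0.14],[-0.14,0,0.14]],"turn":[[0,0,0],[0,0,0],[0,0,0]],"jaw":[1,1,1]}'
python3 -m creep '{"delta_pos":[[-0.07,0,0.07],[-0.14,0,0.14],[-0.14,0,0.14]],"turn":[[0,0,0],[0,0,0],[0,0,0]],"jaw":[1,1,1]}'
```

```text
time: 4.12
tcp_pos: [0.5073, 0.0811, 0.0247]
eef_rot: [0.268, 0.658, 0.65, -0.271]
ft_force: [-0.4, 2.8, 4.9]
opening: 0.389
finger_force: 59.3
time: 4.37
tcp_pos: [0.5075, 0.08, 0.0247]
eef_rot: [0.268, 0.658, 0.65, -0.27]
ft_force: [-0.1, 5.5, 6.0]
opening: 0.393
finger_force: 59.6
time: 4.62
tcp_pos: [0.5076, 0.08, 0.0247]
eef_rot: [0.267, 0.659, 0.65, -0.269]
ft_force: [-2.8, 12.6, 8.2]
opening: 0.388
finger_force: 60.1
```

Butted: the y force is rising and the TCP has stopped. Now working out the raise path.

```bash
cat >> h.py <<'E'
yw=-.011; a=np.array([-np.sin(yw),np.cos(yw),0]); F0=np.array([.507,.0857,0])-.252*a
def up(th,b=.0015,t0=45):
    t=np.radians(th);s,c=np.sin(t),np.cos(t);L=.252-b
    return pose(F0+a*(.03*s+L*c)+np.array([0,0,.03*c+L*s]),yw,np.radians(t0-th))
E
python3 - <<'E'
from h import *
P0=pose([.507,.083,.0304],yw,np.radians(45))
for k in range(3):
    print("call",k)
    D=[];T=[]
    for i in range(1,13):
        d,t=row(P0,up(k*30+2.5*i));D.append(d);T.append(t[1])
    print(D,T);P0=up(k*30+30)
E
```

```text
call 0
[[-0.55, -0.0, -0.9], [-1.24, -0.0, -1.71], [-1.95, -0.0, -2.48], [-2.69, -0.0, -3.21], [-3.46, -0.0, -3.9], [-4.25, -0.0, -4.54], [-5.06, -0.0, -5.14], [-5.89, -0.0, -5.69], [-6.73, -0.0, -6.2], [-7.6, -0.0, -6.66], [-8.48, -0.0, -7.06], [-9.37, -0.0, -7.42]] [0.044, 0.087, 0.131, 0.175, 0.218, 0.262, 0.305, 0.349, 0.393, 0.436, 0.48, 0.524]
call 1
[[-0.63, 0.0, -0.72], [-1.29, 0.0, -1.4], [-1.99, 0.0, -2.04], [-2.71, 0.0, -2.64], [-3.47, 0.0, -3.2], [-4.26, 0.0, -3.71], [-5.07, 0.0, -4.18], [-5.91, 0.0, -4.6], [-6.77, 0.0, -4.97], [-7.66, 0.0, -5.3], [-8.56, 0.0, -5.58], [-9.48, 0.0, -5.81]] [0.044, 0.087, 0.131, 0.175, 0.218, 0.262, 0.305, 0.349, 0.393, 0.436, 0.48, 0.524]
call 2
[[-0.72, -0.0, -0.63], [-1.48, 0.0, -1.22], [-2.28, -0.0, -1.78], [-3.12, -0.0, -2.3], [-3.98, -0.0, -2.79], [-4.88, 0.0, -3.23], [-5.81, -0.0, -3.64], [-6.76, -0.0, -4.0], [-7.74, -0.0, -4.32], [-8.75, -0.0, -4.6], [-9.78, -0.0, -4.84], [-10.83, -0.0, -5.04]] [0.044, 0.087, 0.131, 0.175, 0.218, 0.262, 0.305, 0.349, 0.393, 0.436, 0.48, 0.524]
```

```bash
python3 -m creep '{"delta_pos":[[-0.55,0,-0.9],[-1.24,0,-1.71],[-1.95,0,-2.48],[-2.69,0,-3.21],[-3.46,0,-3.9],[-4.25,0,-4.54],[-5.06,0,-5.14],[-5.89,0,-5.69],[-6.73,0,-6.2],[-7.6,0,-6.66],[-8.48,0,-7.06],[-9.37,0,-7.42]],"turn":[[0,0.044,0],[0,0.087,0],[0,0.131,0],[0,0.175,0],[0,0.218,0],[0,0.262,0],[0,0.305,0],[0,0.349,0],[0,0.393,0],[0,0.436,0],[0,0.48,0],[0,0.524,0]],"jaw":[1,1,1,1,1,1,1,1,1,1,1,1]}'
python3 - <<'E'
from station import *
from h import *
s=read_state();print(row(cur(s),up(30)),s["wrist_torque"],s["qpos"])
c=camera("scene");np.savez("sc2.npz",**c);cv2.imwrite("pics/sc2.png",cv2.resize(c["pixels"][60:280,80:380,::-1],None,fx=2.4,fy=2.4))
E
```

```text
time: 5.62
tcp_pos: [0.5081, 0.067, 0.1437]
eef_rot: [0.088, 0.707, 0.697, -0.086]
ft_force: [-0.2, 15.1, 4.3]
opening: 0.385
finger_force: 60.6
([-0.33, -0.13, 0.1], [0.004, -0.015, -0.004]) [ 1.89922994  0.17676674 -0.19206482] [ 0.18999016  0.25542132  1.94594851 -0.28858669  1.00600924  0.3672806 ]
```

View pics/sc2.png

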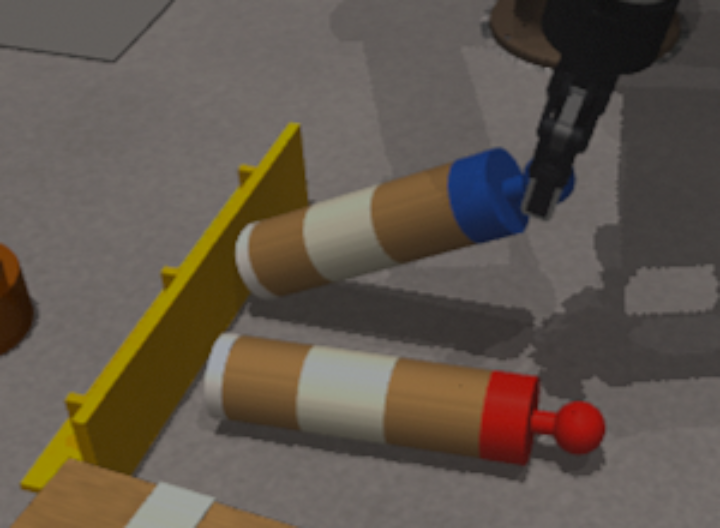

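The scene view shows the tube at about 30°, with the white foot at the stop (lower rim at about (265,297) in the crop) and the red tube untouched. I'll check that rim against the expected bench contact.

Run:
```python
from h import *
c=load("sc2");M=c["camera_from_world"];f=210/np.tan(np.radians(float(c["vfov"]))/2)
for z in(0,.005,.01):
  for n,q in dict(low=F0+a*.03,top=F0+[0,0,.052]).items():
    x=M[:3,:3]@(q+[0,0,z])+M[:3,3];u=x[:2]/x[2]*f+[c["cx"],c["cy"]];print(z,n,(u-[80,60])*2.4)
```

```text
0 low [287.3363193  298.54725405]
0 top [243.69896481 239.27358468]
0.005 low [286.69301754 293.61234588]
0.005 top [242.88692023 233.98901382]
0.01 low [286.04541593 288.64445268]
0.01 top [242.06928638 228.66806948]
```

```bash
python3 -m creep '{"delta_pos":[[-0.63,0,-0.72],[-1.29,0,-1.4],[-1.99,0,-2.04],[-2.71,0,-2.64],[-3.47,0,-3.2],[-4.26,0,-3.71],[-5.07,0,-4.18],[-5.91,0,-4.6],[-6.77,0,-4.97],[-7.66,0,-5.3],[-8.56,0,-5.58],[-9.48,0,-5.81]],"turn":[[0,0.044,0],[0,0.087,0],[0,0.131,0],[0,0.175,0],[0,0.218,0],[0,0.262,0],[0,0.305,0],[0,0.349,0],[0,0.393,0],[0,0.436,0],[0,0.48,0],[0,0.524,0]],"jaw":[1,1,1,1,1,1,1,1,1,1,1,1]}'
python3 - <<'E'
from station import *
from h import *
s=read_state();print(row(cur(s),up(60)),s["wrist_torque"],s["qpos"])
c=camera("scene");np.savez("sc3.npz",**c);cv2.imwrite("pics/sc3.png",cv2.resize(c["pixels"][60:280,80:380,::-1],None,fx=2.4,fy=2.4))
E
```

```text
time: 6.67
tcp_pos: [0.5065, -0.0124, 0.2252]
eef_rot: [-0.095, 0.705, 0.696, 0.097]
ft_force: [1.2, 5.6, 6.7]
opening: 0.388
finger_force: 61.0
([-0.08, -0.06, 0.07], [0.002, -0.011, -0.001]) [ 0.86007133 -0.00386105 -0.00603832] [-0.27029836  0.12467744  1.91903991  0.2854052   1.1819771  -0.37772389]
```

View pics/sc3.png

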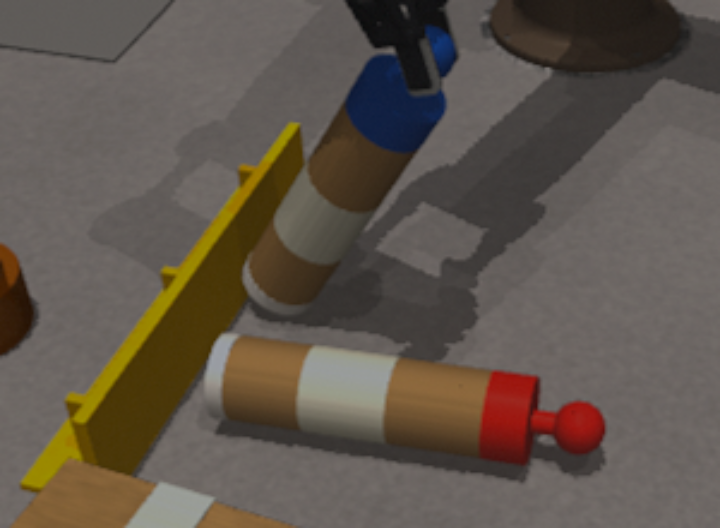

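At about 60° the foot is still down and against the stop (rim at about (280,312)), with small forces. Continuing to 90°.

```bash
python3 -m creep '{"delta_pos":[[-0.72,0,-0.63],[-1.48,0,-1.22],[-2.28,0,-1.78],[-3.12,0,-2.3],[-3.98,0,-2.79],[-4.88,0,-3.23],[-5.81,0,-3.64],[-6.76,0,-4.0],[-7.74,0,-4.32],[-8.75,0,-4.6],[-9.78,0,-4.84],[-10.83,0,-5.04]],"turn":[[0,0.044,0],[0,0.087,0],[0,0.131,0],[0,0.175,0],[0,0.218,0],[0,0.262,0],[0,0.305,0],[0,0.349,0],[0,0.393,0],[0,0.436,0],[0,0.48,0],[0,0.524,0]],"jaw":[1,1,1,1,1,1,1,1,1,1,1,1]}'
python3 -m creep '{"delta_pos":[[0,0,0],[0,0,0],[0,0,0]],"turn":[[0,0,0],[0,0,0],[0,0,0]],"jaw":[1,1,1]}'
python3 - <<'E'
from station import *
from h import *
s=read_state();print(row(cur(s),up(90)),s["wrist_torque"],s["qpos"],cur(s)[0]+cur(s)[1].apply([0,0,-.008]))
c=camera("scene");np.savez("sc4.npz",**c);cv2.imwrite("pics/sc4.png",cv2.resize(c["pixels"][0:220,80:380,::-1],None,fx=2.4,fy=2.4))
E
```

```text
time: 7.72
tcp_pos: [0.5055, -0.1319, 0.2475]
eef_rot: [-0.271, 0.655, 0.648, 0.277]
ft_force: [-1.1, -0.1, 15.5]
opening: 0.393
finger_force: 61.4
time: 7.97
tcp_pos: [0.5053, -0.1317, 0.2474]
eef_rot: [-0.271, 0.656, 0.648, 0.276]
ft_force: [-1.2, -0.7, 14.9]
opening: 0.393
finger_force: 61.5
([-0.11, -0.07, 0.26], [0.003, -0.01, 0.001]) [ 1.21462176  0.06339646 -0.03340528] [-0.68056546  0.37591455  1.73181796  0.59667729  1.59125323 -0.83182686] [ 0.50521027 -0.1374339   0.25303271]
```

View pics/sc4.png

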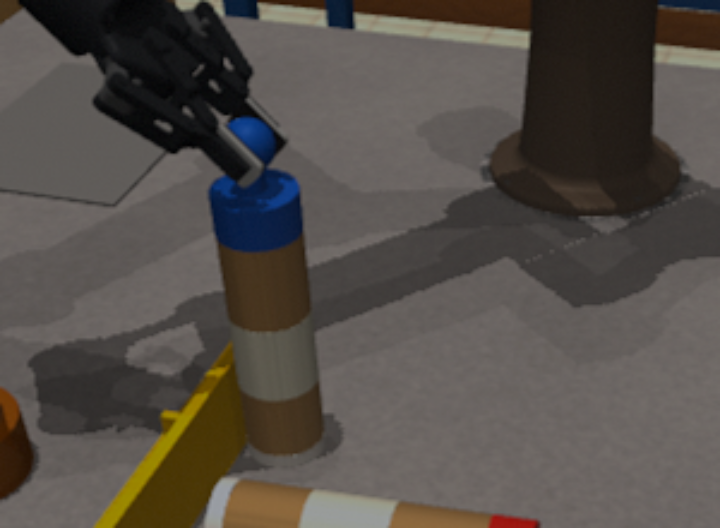

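The tube stands upright at the stop with the ball at crop (250,140), carrying about 15 N down. I'll unload that, then release and back off.

```bash
python3 -m creep '{"delta_pos":[[0.1,0,-0.1],[0.15,0,-0.15],[0.15,0,-0.15]],"turn":[[0,0,0],[0,0,0],[0,0,0]],"jaw":[1,1,1]}'
python3 -m creep '{"delta_pos":[[0,0,0],[0,0,0],[0,0,0],[0,0,0],[0,0,0],[0,0,0],[0,0,0],[0,0,0],[0,0,0],[0,0,0]],"turn":[[0,0,0],[0,0,0],[0,0,0],[0,0,0],[0,0,0],[0,0,0],[0,0,0],[0,0,0],[0,0,0],[0,0,0]],"jaw":[-0.7,-1,-1,-1,-1,-1,-1,-1,-1,-1]}'
```

```text
time: 8.27
tcp_pos: [0.5049, -0.1318, 0.2474]
eef_rot: [-0.27, 0.656, 0.649, 0.275]
ft_force: [1.0, -0.6, 7.1]
opening: 0.392
finger_force: 61.0
time: 9.1
tcp_pos: [0.5043, -0.1317, 0.2455]
eef_rot: [-0.271, 0.657, 0.649, 0.273]
ft_force: [-0.0, -0.2, -0.5]
opening: 1.001
finger_force: 0.0
```

```bash
python3 -m creep '{"delta_pos":[[0,0,-0.5],[0,0,-1.5],[0,0,-3],[0,0,-5],[0,0,-7],[0,0,-9],[0,0,-11],[0,0,-12],[0,0,-12],[0,0,-12]],"turn":[[0,0,0],[0,0,0],[0,0,0],[0,0,0],[0,0,0],[0,0,0],[0,0,0],[0,0,0],[0,0,0],[0,0,0]],"jaw":[-1,-1,-1,-1,-1,-1,-1,-1,-1,-1]}'
python3 - <<'E'
from station import *
from h import *
c=camera("scene")["pixels"][0:290,60:380,::-1];d=camera("top")["pixels"][60:350,190:470,::-1]
cv2.imwrite("pics/end.png",cv2.resize(np.hstack([c,d]),None,fx=1.33,fy=1.33))
E
```

```text
time: 9.93
tcp_pos: [0.5034, -0.2174, 0.3302]
eef_rot: [-0.27, 0.657, 0.649, 0.273]
ft_force: [-0.5, 0.6, 1.1]
opening: 0.997
finger_force: 0.0
```

View pics/end.png

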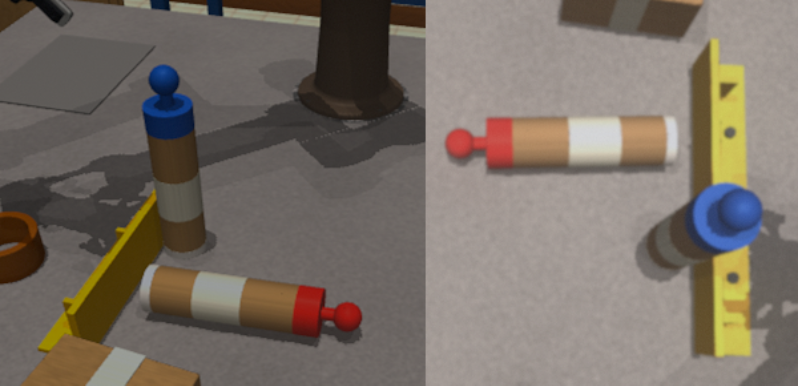

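The blue tube stands free at the stop with its knob up (knob at (163,80) in the left half). The red tube hasn't moved and the gripper is clear, so I'm handing the job in.

```bash
python3 -c "from station import *; print(job_done())"
```

```text
the job is handed in; nothing more can be done
None
```

The blue-lidded tube stands upright against the yellow stop, knob up and released; the red-lidded tube is where it lay, and I handed the job in at about 10 s on the robot's clock.

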